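Find the tired portion scoop and hang it out for repair

ROBOT

A 7-joint arm with a two-finger parallel gripper is mounted at the origin on the work surface. World frame = base frame: x ahead of the robot, y to its left, z up, the work surface at z = 0. Lengths are in m, angles in rad, forces in N, time in s.
With the tool pointing down it reaches from about 0.4 to 0.85 m from the base axis. Payload 10.4 kg.
Tool frame: the origin (TCP) lies midway between the tips of the shut fingers; the grasp point (between the pads) lies 19 mm behind it; z points along the fingers, y is the line along which they close (so a half turn about z gives the same grasp; the last joint's range is limited). The gripper opens to 85 mm and grips with 20 to 120 N. Pads are 22 mm wide; open, the fingers measure 114 mm over their backs; the gripper's body (76 mm by 85 mm) begins 54 mm behind the grasp point. The pads swing forward as they close: fully open they stand 13 mm farther back than shut.
Start: joints at [-1.284, 0.332, -0.065, 1.46, 0.022, 1.35, -0.088], TCP at [0.191, 0.595, 0.231] pointing down, gripper open.
Joint ranges: [-2.6, 2.6], [-0.5, 2.12], [-1.47, 1.34], [0.16, 2.42], [-1.27, 4.41], [0.06, 2.06], [-2.6, 2.6]. Speed limits (rad/s): [2.22, 2.22, 2.79, 2.79, 3.14, 3.14, 3.14].

INTERFACE

Orientations are given as a unit quaternion [x, y, z, w].
In Python, from workcell import get_obs, camera, camera_params, hand_in gives the robot as it stands.
- The arm moves only by the tool carry_out, never from a script. Its argument "commands" is a list that holds one entry, the list of rows, each a list of 6 numbers: the shift along the tool's x, y, z in units of 40 mm (1.0 is 40 mm), then the turn, a rotation vector about the tool's x, y, z in units of 6 degrees (1.0 is 6 degrees). In form: [[[x, y, z, ax, ay, az], ...]]. A call has 1 to 20 rows; each row shifts and turns the commanded pose from where the row before left it, along the tool's axes as they then stand; what a row does not reach is not made up. A row lasts 1/12 s, in which the tool goes at most 41.7 mm and 7.16 degrees, less where a joint would pass 70% of its speed; a pose out of reach is approached as far as the arm can. A call is refused whole if a number of a shift passes 1 or a number of a turn 1, either way. A call with a gripper value outside its range is refused whole. "hand" is the closure, from -1 (fully open) to 1 (shut), set as the call begins (left out, the last holds). The fingers move at their own pace and stop on an object; "force" is the grip in N (left out, the last holds). Time passes only in rows, so rows that do not move let the fingers close. It gives the time, the measured TCP pose, the force, the opening and the grip force at its end, in the units of the state.
- get_obs(): the state, without advancing time (a new reading comes with each control period).
- camera(name): name is "scene" or "side" or "wrist"; returns the picture (420x560x3 uint8, red, green, blue); there is no depth.
- camera_params(name): a dict with "mtx" (3x3 intrinsics, pixels), "R" (3x3) and "t" (3): a world point X has camera coordinates R X + t. Camera axes: x right, y down, z forward; pixel columns grow to the right and rows downward; lengths in m; the calibration is good to about 2 mm. A picture is of the moment at which its call begins: read the wrist's pose just before it. camera_params takes no time and is no camera call; for the wrist camera it gives the pose at the moment of the call.
- hand_in(): hands the job in; it is judged then, once.
The state is a dict: "clock": time; "joint_pos": joint angles; "joint_velocities": joint speeds; "tau": joint torques, N m; "position": TCP position; "ee_rot": TCP orientation; "ft_force": force on the tool from outside, world axes, zero at the start; "torque": the same for the moment, N m; "grip_width": opening from 0.0 (shut) to 1.0 (fully open); "grasp_force": force on a finger pad.
Only numpy, scipy, OpenCV 4.12 (cv2) and the standard library are available. Lean on these libraries where they do the work, as an engineer would, in place of code of your own. Each camera call takes 0.05 s, during which the arm holds its last target. There are 200 camera calls.

TASK

One of the three portion scoops leaning in the rack has a tired spring. Working from your left to your right (as the robot faces the rack), pinch each scoop's side plunger with the same grip of about 12 N, held for a moment; then take the scoop whose plunger went in furthest and hang it by its hook on the rail, in the gap between the ladle and the skimmer. Leave the other two scoops in their places in the rack, and the hanging tools and everything else where they are.

Things in the scene. Friction and masses are not known exactly. Their poses are not given: they have to be found in the camera images.
- scoop_a_grip (a point): Portion scoop (about 0.22 kg; all three look alike). Point on the axis of its black handle (20 mm in x, 26 mm in y), level with the side plunger, 122 mm from the foot. Axes: z up the handle to the hook (rises 58 mm above this point), y to the plunger, x the way the hook curls. Plunger: 22 mm round button, face at y = +40 mm free, +18 mm fully in; the handle's other face is at y = -13 mm.
- scoop_a_hook (a point): Where a bar's centre lies in that scoop's hook (7 mm wire): x = +26, z = +43 mm from its grip point, in the scoop's axes. The hook goes over the bar towards +x; its open end comes down to 18 mm below this point at x + 16 mm. Hanging freely the handle leans about 9 degrees, its top towards the robot.
- plunger_a (a joint): How far that scoop's plunger is pressed in, m: 0 free, 0.022 fully in; it springs back. The three springs differ: a 12 N pinch presses them in by about 6, 10 and 20 mm (which is which is not told); above 25 N more than one goes fully in.
- scoop_b_grip (a point): Second such scoop: same point, axes and sizes. Below the handle each has a round steel head 48 mm wide, 50 mm tall, centred at x = +14 mm. In the rack a scoop's z axis leans 35 degrees from vertical, towards the robot; pinched, it can slide 20 mm along the rack.
- scoop_b_hook (a point): The same point in that scoop's hook.
- plunger_b (a joint): The same for that scoop's plunger.
- scoop_c_grip (a point): Third such scoop: same point, axes and sizes. Below the handle each has a round steel head 48 mm wide, 50 mm tall, centred at x = +14 mm.
- scoop_c_hook (a point): The same point in that scoop's hook.
- plunger_c (a joint): The same for that scoop's plunger.
- rack_mid (a point): Middle of the fixed steel rack, 35 mm above the table, at the middle scoop's foot. x level away from the robot, y along the rack to the robot's left, z up. Rack 356 mm long, stations at y = +115, 0, -115 mm (scoops within 8 mm). Each scoop's foot stands on a sloping plate with 25 mm dividers, its handle's underside lies on a back plate up to 92 mm from the foot. Nothing is above.
- rail_mid (a point): Middle of the fixed hanging rail: level steel bar, 10 mm in diameter, along this frame's y, centre 220 mm above the table, posts at y = +210 and -210 mm. x level away from the robot, z up. The scoop hangs with its handle on the robot's side of the bar, plunger to the robot's left.
- ladle_hook (a point): A steel ladle, bowl 72 mm wide, 168 mm below the bar at its lowest, hanging loosely by an open hook on the rail. This point is in its hook, on the bar's centre line. The hook rises 15 mm above it; stem 14 mm wide. The gap for the scoop is midway between ladle and skimmer, at least 156 mm from hook to hook; either may be on the left.
- skimmer_hook (a point): A flat perforated steel skimmer, disc 72 mm wide facing the robot, reaching 196 mm below the bar, hanging loosely by an open hook on the rail. This point is in its hook, on the bar's centre line. The hook rises 15 mm above it; stem 14 mm wide. The gap for the scoop is midway between ladle and skimmer, at least 156 mm from hook to hook; either may be on the left.
- turner_hook (a point): A steel turner, blade 36 mm wide, reaching 193 mm below the bar, hanging beyond one of the gap's tools, hanging loosely by an open hook on the rail. This point is in its hook, on the bar's centre line. The hook rises 15 mm above it; stem 14 mm wide.
- detergent: Amber detergent bottle, 68 mm in diameter, 200 mm tall, standing on the table, loose; a bystander. Origin at the centre of its underside.
- jar: Small jar, 64 mm in diameter, 85 mm tall, standing on the table, loose; a bystander. Origin at the centre of its underside.
- cup: Steel cup, 72 mm in diameter, 75 mm tall, standing on the table, loose; a bystander. Origin at the centre of its underside.
- bowl: Steel bowl, 130 mm in diameter, 55 mm tall, standing on the table, loose; a bystander. Origin at the centre of its underside.
- basket: Pink basket with sponges, 130 by 100 mm, 95 mm tall, standing on the table, loose; a bystander. Origin at the centre of its underside.

How it is judged:
By the outcome, as a careful person would: the job done as asked, in the order asked, and still so for the second after the job is handed in, with the robot touching nothing.
It also fails if it takes over 62 s, if anything falls off the work surface, if the arm or the gripper's body presses on something with over 40 N, if the wrist force passes 120 N, or if a joint passes its speed limit or range.

## Working session

There is one attempt and no reset: what is moved stays moved. The work goes in short steps, Python scripts to look and compute and a tool call to move; the robot and the scene stay as the last step left them, time stands still between calls to the robot, and variables do not carry over. Pictures are saved under pics/ and viewed, at most 10 in all, crops included, and the job is handed in when it is done.

Besides the shell and the picture viewer there is one more tool, called after "Call:" as name(argument=value, ...), one argument or row to a line, values as JSON. carry_out: Moves the arm, as the interface text tells. Its arguments: {"type":"object","properties":{"commands":{"type":"array"},"hand":{"type":"number"},"force":{"type":"number"}},"required":["commands"]}

```bash
mkdir -p pics; python3 - <<'E'
from workcell import get_obs,camera,camera_params
import cv2,numpy as np
o=get_obs();print(o)
for n in ("scene","side"):
    im=camera(n);cv2.imwrite(f"pics/{n}0.png",im[:,:,::-1]);p=camera_params(n);print(n,p)
E
```

```text
{'clock': 0.0, 'joint_pos': array([-1.28363071,  0.33288824, -0.06469313,  1.46096015,  0.02155971,
        1.34992344, -0.08853941]), 'joint_velocities': array([ 0.00225956,  0.000468  , -0.00020553,  0.0013774 ,  0.00014174,
        0.00094061,  0.00161695]), 'tau': array([-3.97919503e-04, -6.25448442e+01,  4.92306682e-02, -3.91609168e+01,
        1.62539788e-02,  9.97570722e-03, -5.13307907e-05]), 'position': array([0.19039957, 0.59487871, 0.2304967 ]), 'ee_rot': array([ 1.54280753e-01,  9.88026770e-01, -7.36380985e-04, -9.80578181e-05]), 'ft_force': array([ 0.60538844,  0.26008815, -0.32172059]), 'torque': array([0.04481386, 0.03272596, 0.05415202]), 'grasp_force': 0.0, 'grip_width': 1.0018786913751938}
scene {'mtx': array([[425.69423639,   0.        , 279.02288284],
       [  0.        , 425.69423639, 211.86024083],
       [  0.        ,   0.        ,   1.        ]]), 'R': array([[ 0.26609463,  0.96391477,  0.00787124],
       [ 0.78929386, -0.21318737, -0.57581798],
       [-0.55336141,  0.1594348 , -0.81754002]]), 't': array([-0.087949  , -0.37216617,  1.58990555])}
side {'mtx': array([[536.54253988,   0.        , 281.70781749],
       [  0.        , 536.54253988, 211.6677229 ],
       [  0.        ,   0.        ,   1.        ]]), 'R': array([[ 0.91180536, -0.41059776, -0.00452247],
       [-0.30840517, -0.67751392, -0.66772834],
       [ 0.27110373,  0.61023304, -0.7443913 ]]), 't': array([-0.56477533,  0.2403381 ,  1.34053892])}
```

View pics/scene0.png

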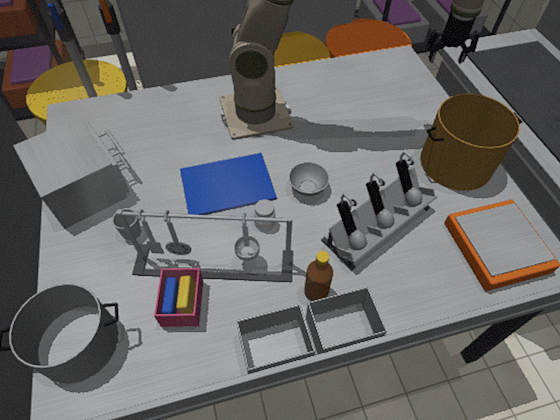

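View pics/side0.png

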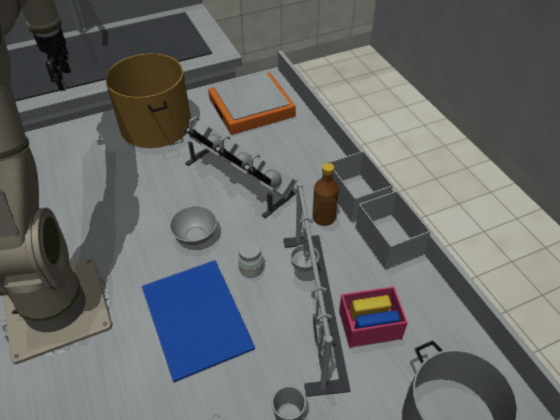

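Scene view faces the robot: the scoops' black handles are at about (347,218), (376,190), (405,167), and the rightmost is the robot's left. The rail runs from (117,212) to (291,218), with the skimmer near (178,245), the ladle near (247,245), and the turner near (140,240). Next I'll enlarge these areas.

```bash
python3 - <<'E'
import cv2,numpy as np
def crop(n,x0,y0,w,h,s):
    im=cv2.imread(f"pics/{n}0.png")[y0:y0+h,x0:x0+w]
    return cv2.resize(im,None,fx=s,fy=s,interpolation=cv2.INTER_CUBIC)
a=crop("scene",310,140,133,130,3);b=crop("side",175,115,133,130,3)
c=crop("scene",105,195,200,100,2);d=crop("side",270,170,100,230,2)
A=np.hstack([a,b]);A=cv2.copyMakeBorder(A,0,600-A.shape[0],0,0,cv2.BORDER_CONSTANT)
A[392:592,0:400]=c
d2=cv2.rotate(d,cv2.ROTATE_90_COUNTERCLOCKWISE) 
d2=d2[:,:396]; A[392:592,402:402+d2.shape[1]]=d2[:, :A.shape[1]-402]
cv2.imwrite("pics/comp1.png",A)
# dark handle masks
for n,(x0,y0,w,h) in {"scene":(310,140,133,130),"side":(175,115,133,130)}.items():
    im=cv2.imread(f"pics/{n}0.png")[y0:y0+h,x0:x0+w]
    m=(im.max(2)<45).astype(np.uint8)
    k,l,st,ce=cv2.connectedComponentsWithStats(m)
    for i in range(1,k):
        if st[i,4]>25: print(n,st[i]+np.array([x0,y0,0,0,0]),ce[i]+[x0,y0])
E
```

```text
scene [396 160  16  34 304] [403.93092105 175.42105263]
scene [366 181  18  34 323] [374.86687307 196.36532508]
scene [337 201  19  35 329] [346.42553191 217.29179331]
scene [322 233  33  37 169] [338.57988166 252.81656805]
side [188 130  25  18 152] [200.86842105 138.34868421]
side [188 143  21  22 112] [196.07142857 153.61607143]
side [218 149  26  20 159] [230.40880503 157.28301887]
side [248 167  23  18 159] [259.22641509 175.52201258]
side [267 191  28  23 174] [276.65517241 201.59195402]
```

View pics/comp1.png

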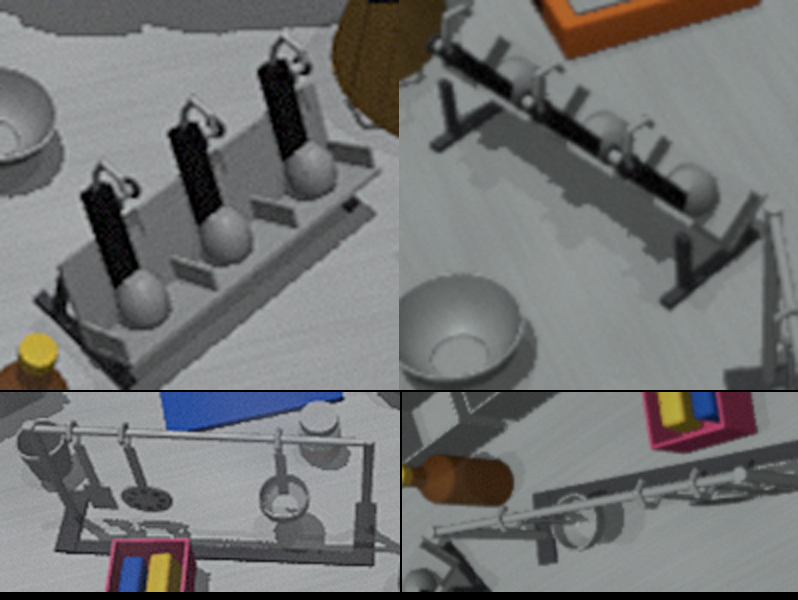

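The enlargement shows three black handles with round heads at the foot. Full-picture positions of the button-like ends are about (411,163), (382,183), (353,203) in scene and (188,131), (220,149), (247,167) in side. In scene, the rail hooks are at about (141,210), (166,211), (244,214), which are turner, skimmer and ladle. I'll triangulate these.

```bash
cat > h.py <<'E'
import numpy as np,cv2
from workcell import get_obs,camera,camera_params
from scipy.spatial.transform import Rotation as Ro
def ray(p,uv):
    d=p['R'].T@(np.linalg.inv(p['mtx'])@np.array([uv[0],uv[1],1.])); return -p['R'].T@p['t'],d/np.linalg.norm(d)
def tri(*obs):
    A=np.zeros((3,3));b=np.zeros(3);L=[]
    for p,uv in obs:
        c,d=ray(p,uv);M=np.eye(3)-np.outer(d,d);A+=M;b+=M@c;L.append((c,M))
    x=np.linalg.solve(A,b);return x,1e3*max(np.linalg.norm(M@(x-c)) for c,M in L)
def proj(p,X):
    c=p['mtx']@(p['R']@np.asarray(X)+p['t']);return c[:2]/c[2]
def plane(p,uv,z):
    c,d=ray(p,uv);return c+d*(z-c[2])/d[2]
E
python3 - <<'E'
from h import *
np.set_printoptions(precision=3,suppress=True)
s,d=camera_params("scene"),camera_params("side")
for a,b in [((411,163),(188,131)),((382,183),(220,149)),((353,203),(247,167)),
  ((404,175.4),(200.9,138.3)),((374.9,196.4),(230.4,157.3)),((346.4,217.3),(259.2,175.5))]: print("btn/handle",*tri((s,a),(d,b)))
print("rail ends scene on z=.22"); 
for uv in [(117,210),(290,217),(141,209.5),(166.5,210.5),(244,213.5)]: print(uv,plane(s,uv,.22),proj(d,plane(s,uv,.22)))
for uv in [(299,187),(322,382)]: print("side",uv,plane(d,uv,.22))
print("heads z~.06",[plane(s,u,.06) for u in [(413,197),(385,218),(357,239)]])
E
```

```text
btn/handle [0.479 0.369 0.126] 1.2813086522450767
btn/handle [0.535 0.247 0.135] 3.4779206639759006
btn/handle [0.578 0.143 0.134] 1.26517624560723
btn/handle [0.507 0.337 0.112] 0.6244001281100404
btn/handle [0.558 0.222 0.112] 0.7030526383111593
btn/handle [0.604 0.118 0.112] 0.01459756577515724
rail ends scene on z=.22
(117, 210) [ 0.5   -0.467  0.22 ] [324.448 345.038]
(290, 217) [ 0.633 -0.057  0.22 ] [295.819 185.933]
(141, 209.5) [ 0.514 -0.409  0.22 ] [317.399 318.372]
(166.5, 210.5) [ 0.534 -0.348  0.22 ] [312.594 291.436]
(244, 213.5) [ 0.593 -0.164  0.22 ] [300.01  221.185]
side (299, 187) [ 0.638 -0.064  0.22 ]
side (322, 382) [ 0.462 -0.531  0.22 ]
heads z~.06 [array([0.555, 0.359, 0.06 ]), array([0.604, 0.246, 0.06 ]), array([0.65, 0.14, 0.06])]
```

```bash
cat >> h.py <<'E'
def rows(p0,R0,p1,R1,n):
    rv=Ro.from_matrix(R0.T@R1).as_rotvec()/n; S=np.zeros((3,3)); R=R0
    dR=Ro.from_rotvec(rv).as_matrix()
    for k in range(n): S+=R; R=R@dR
    s=np.linalg.solve(S,p1-p0); return np.r_[s/.04,np.degrees(rv)/6]
def now():
    o=get_obs(); return o['position'],Ro.from_quat(o['ee_rot']).as_matrix(),o
def tool(yaw,e):  # tool y = left, z forward tilted e down (deg)
    y,e=np.radians(yaw),np.radians(e)
    f=np.array([np.cos(y),np.sin(y),0]);l=np.array([-f[1],f[0],0]);z=f*np.cos(e)-np.array([0,0,1])*np.sin(e)
    return np.c_[np.cross(l,z),l,z]
E
python3 - <<'E'
from h import *
np.set_printoptions(precision=3,suppress=True)
s=camera_params("scene");w=camera_params("wrist")
p,R,o=now()
print("wrist cam in tool: pos",R.T@(-w['R'].T@w['t']-p),"axes\n",(w['R']@R).T, w['mtx'][0,0])
print("pot base",plane(s,(462,168),.0),"pot rim L/R/far/near",[plane(s,u,.17) for u in[(434,118),(517,125),(475,98),(478,160)]])
print("bowl rim",[plane(s,u,.055) for u in[(290,178),(329,178)]],"jar",plane(s,(265,210),.085))
for e,z in ((35,.20),(60,.36)):
  T=tool(24,e); t=np.array([.425,.284,z])
  for n in (14,20): print(e,n,rows(p,R,t,T,n))
E
```

```text
wrist cam in tool: pos [ 0.072 -0.001 -0.144] axes
 [[ 0.    -0.96  -0.279]
 [ 1.     0.    -0.   ]
 [ 0.    -0.279  0.96 ]] 373.0348616015769
pot base [0.448 0.609 0.   ] pot rim L/R/far/near [array([0.357, 0.494, 0.17 ]), array([0.452, 0.729, 0.17 ]), array([0.306, 0.669, 0.17 ]), array([0.55 , 0.535, 0.17 ])]
bowl rim [array([0.383, 0.021, 0.055]), array([0.414, 0.139, 0.055])] jar [ 0.502 -0.09   0.085]
35 14 [-0.377 -0.583  0.203 -0.239 -0.625 -0.457]
35 20 [-0.259 -0.41   0.144 -0.167 -0.437 -0.32 ]
60 14 [-0.465 -0.564 -0.144 -0.131 -0.341 -0.485]
60 20 [-0.323 -0.397 -0.1   -0.092 -0.239 -0.34 ]
```

Call:
carry_out(
  commands=[
    [[0,0,-1,0,0,0],[0,0,-1,0,0,0],[-0.44,-0.57,-0.03,-0.13,-0.34,-0.485],[-0.44,-0.57,-0.03,-0.13,-0.34,-0.485],[-0.44,-0.57,-0.03,-0.13,-0.34,-0.485],[-0.44,-0.57,-0.03,-0.13,-0.34,-0.485],[-0.44,-0.57,-0.03,-0.13,-0.34,-0.485],[-0.44,-0.57,-0.03,-0.13,-0.34,-0.485],[-0.44,-0.57,-0.03,-0.13,-0.34,-0.485],[-0.44,-0.57,-0.03,-0.13,-0.34,-0.485],[-0.44,-0.57,-0.03,-0.13,-0.34,-0.485],[-0.44,-0.57,-0.03,-0.13,-0.34,-0.485],[-0.44,-0.57,-0.03,-0.13,-0.34,-0.485],[-0.44,-0.57,-0.03,-0.13,-0.34,-0.485],[-0.44,-0.57,-0.03,-0.13,-0.34,-0.485],[-0.44,-0.57,-0.03,-0.13,-0.34,-0.485]],
  ],
  hand=-1,
  force=20,
)

```text
clock: 1.43
position: [0.4277, 0.2836, 0.3756]
ee_rot: [-0.202, 0.945, 0.054, 0.253]
ft_force: [0.4, 1.2, 0.3]
grip_width: 1.001
grasp_force: 0.0
```

```bash
python3 - <<'E'
from h import *
np.set_printoptions(precision=3,suppress=True)
p,R,o=now();print(p,R[:,2],R[:,1],o['joint_pos'],o['clock'])
im=camera("wrist");cv2.imwrite("pics/w1.png",im[:,:,::-1])
w=camera_params("wrist");np.savez("w1.npz",**w)
for e,z in ((35,.20),): print(rows(p,R,np.array([.425,.284,z]),tool(24,e),8))
E
```

```text
[0.428 0.284 0.376] [ 0.457  0.204 -0.866] [-0.408  0.913 -0.   ] [-1.106 -0.369  0.223  1.936  0.34   1.107  1.032] 1.4333
[ 0.368  0.005  0.413  0.001 -0.521  0.002]
```

View pics/w1.png

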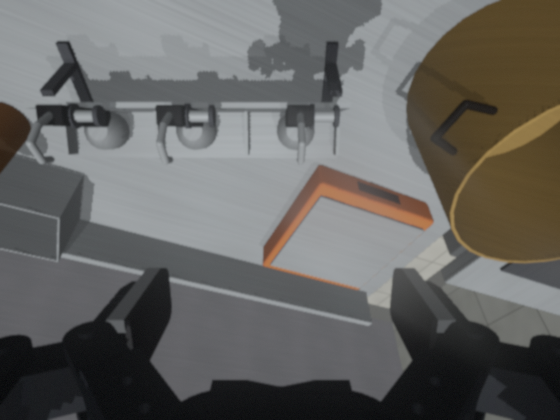

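The wrist view shows the rack upside-down. Handle tops are at about (50,115), (172,115), (300,115), and each plunger sits just to the right (robot's left), at about (88,115), (201,115), (318,115). I'll compare these with predictions from the model.

```bash
cat >> h.py <<'E'
def scoop(g,yaw,lean=35):
    y,l=np.radians(yaw),np.radians(lean);f=np.array([np.cos(y),np.sin(y),0]);Z=np.array([0,0,1.])
    return np.c_[f*np.cos(l)+Z*np.sin(l),[-f[1],f[0],0],Z*np.cos(l)-f*np.sin(l)]
E
python3 - <<'E'
from h import *
np.set_printoptions(precision=1,suppress=True)
s,d=camera_params("scene"),camera_params("side");w=dict(np.load("w1.npz"))
yr=np.array([-.407,.914,0]);mid=np.array([.547,.212,.135])
for k in (1,0,-1):
    g=mid+.115*k*yr;S=scoop(g,24)
    for nm,v in (("face",(0,.04,0)),("plroot",(0,.013,0)),("top",(0,0,.02)),("hooktop",(.026,0,.055)),("headc",(.014,0,-.097))):
        X=g+S@np.array(v);print(k,nm,"w",proj(w,X),"scene",proj(s,X),"side",proj(d,X))
im=cv2.imread("pics/w1.png")[60:190,0:380];sc=cv2.imread("pics/scene0.png")[150:250,325:430];si=cv2.imread("pics/side0.png")[118:198,175:285]
A=np.zeros((600,800,3),np.uint8);a=cv2.resize(im,None,fx=2.1,fy=2.1,interpolation=2);A[:273,:798]=a
b=cv2.resize(sc,None,fx=3.2,fy=3.2,interpolation=2);A[275:595,0:336]=b[:320]
b=cv2.resize(si,None,fx=4,fy=4,interpolation=2);A[275:595,345:785]=b
cv2.imwrite("pics/c2.png",A)
E
```

```text
1 face w [325.7 114.7] scene [407.5 163.7] side [190.6 131. ]
1 plroot w [299.4 114.8] scene [401.5 168.1] side [196.8 134.9]
1 top w [287.  113.9] scene [396.9 164.2] side [196.2 134.4]
1 hooktop w [287.6 142.1] scene [400.8 154.2] side [194.6 122.2]
1 headc w [285.4 129.1] scene [409.8 198.9] side [218.7 144.1]
0 face w [213.3 114.8] scene [381.1 182.7] side [217.6 148.1]
0 plroot w [187.  114.8] scene [374.7 187.3] side [224.2 152.3]
0 top w [168.5 113.9] scene [369.6 183.5] side [224. 152.]
0 hooktop w [158.7 142.2] scene [372.8 173.8] side [222.9 139.9]
0 headc w [195.9 129.1] scene [383.8 218.8] side [245.4 160.9]
-1 face w [100.9 114.8] scene [352.8 203. ] side [246.4 166.4]
-1 plroot w [ 74.6 114.8] scene [345.9 208. ] side [253.4 170.9]
-1 top w [ 50. 114.] scene [340.3 204.3] side [253.7 171. ]
-1 hooktop w [ 29.9 142.2] scene [342.7 194.8] side [253.3 158.8]
-1 headc w [106.5 129.2] scene [355.9 240.2] side [273.8 178.8]
```

View pics/c2.png

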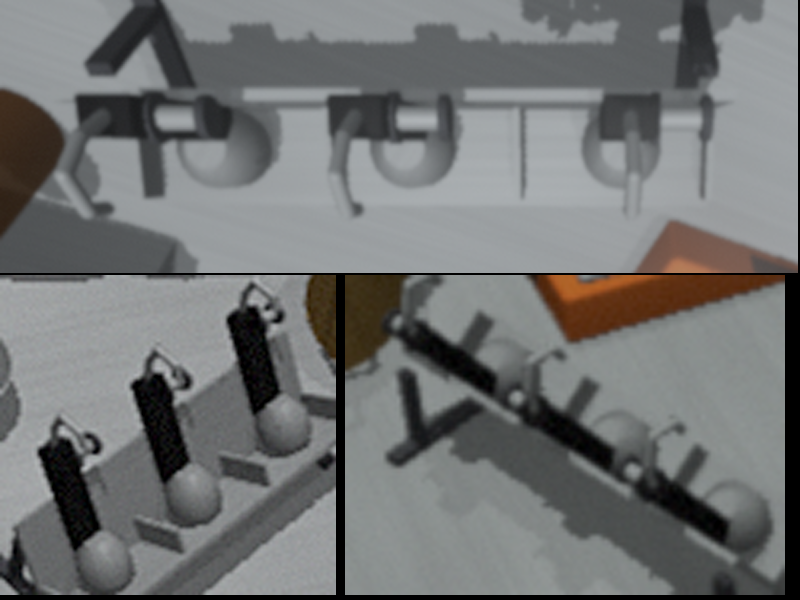

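Comparing the three views, the left scoop sits about 12 mm further left than the model, the middle +1 and the right +2. Heights agree at about 0.135. I'll compute the hover over the left scoop, then the descent.

```bash
cat >> h.py <<'E'
YAW=24.;YR=np.array([-np.sin(np.radians(YAW)),np.cos(np.radians(YAW)),0]);MID=np.array([.547,.212,.135])
def tcp(g,e=50,d=.010,yo=.0135): T=tool(YAW,e);return g+yo*YR+d*T[:,2],T
E
python3 - <<'E'
from h import *
np.set_printoptions(precision=3,suppress=True)
p,R,o=now();t,T=tcp(MID+.127*YR);print(t)
up=t+[0,0,.09];print(rows(p,R,up,T,6)); print("down",T.T@[0,0,-.09]/.04)
E
```

```text
[0.496 0.343 0.127]
[ 0.087  0.134  0.75  -0.001 -0.271 -0.   ]
down [1.446 0.    1.724]
```

Call:
carry_out(
  commands=[
    [[0.09,0.134,0.75,0,-0.27,0],[0.09,0.134,0.75,0,-0.27,0],[0.09,0.134,0.75,0,-0.27,0],[0.09,0.134,0.75,0,-0.27,0],[0.09,0.134,0.75,0,-0.27,0],[0.09,0.134,0.75,0,-0.27,0],[0,0,0,0,0,0]],
  ],
)

```text
clock: 2.07
position: [0.4877, 0.3471, 0.2073]
ee_rot: [-0.196, 0.921, 0.068, 0.329]
ft_force: [-0.8, -1.3, -0.7]
grip_width: 0.999
grasp_force: 0.0
```

```bash
python3 - <<'E'
from h import *
np.set_printoptions(precision=3,suppress=True)
p,R,o=now();t,T=tcp(MID+.127*YR);print(p,T.T@(t-p)/.04,np.degrees(Ro.from_matrix(R.T@T).as_rotvec())/6,o['joint_pos'],o['clock'])
im=camera("wrist");cv2.imwrite("pics/w2.png",im[:,:,::-1]);w=camera_params("wrist");np.savez("w2.npz",**w)
g=MID+.127*YR;S=scoop(g,24)
for nm,v in (("face",(0,.04,0)),("plroot",(0,.013,0)),("top",(0,0,.02)),("-y",(0,-.013,0)),("hooktop",(.026,0,.055))): print(nm,proj(w,g+S@np.array(v)))
E
```

```text
[0.488 0.347 0.207] [ 1.178 -0.175  1.623] [-0.024 -0.128  0.021] [-1.04  -0.116  0.181  2.174  0.613  0.525  0.688] 2.0667
face [317.403 141.993]
plroot [267.11  141.929]
top [238.954 149.648]
-y [218.698 141.866]
hooktop [232.522 227.654]
```

View pics/w2.png

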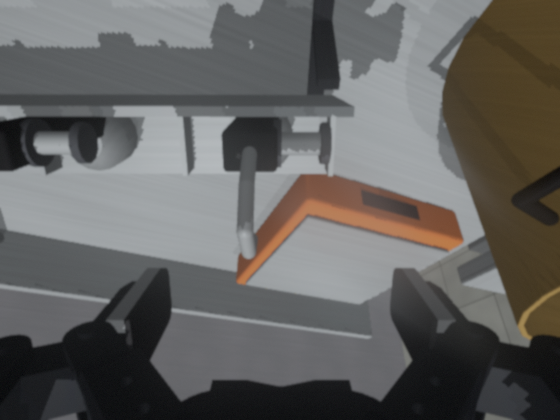

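Wrist view over the left scoop: handle spans columns 224–280 near row 143, plunger face at about (331,143), hook tip at (248,250). It sits centrally between the fingers. I'll check whether the arm had settled.

```bash
python3 - <<'E'
from h import *
np.set_printoptions(precision=4,suppress=True)
camera("wrist");p,R,o=now();w=camera_params("wrist");print(p,o['clock'],o['joint_velocities'],o['joint_pos'])
print(-w['R'].T@w['t'], -np.load('w2.npz')['R'].T@np.load('w2.npz')['t'])
for y in (.127,.133):
  t,T=tcp(MID+y*YR);print(T.T@(t-p)/.04,R.T@(t-p)/.04,np.degrees(Ro.from_matrix(R.T@T).as_rotvec())/6)
# mid row position check: handle top/plunger triangulate w1 + w2 for left face
print(tri((dict(np.load('w1.npz')),(338,116)),(dict(np.load('w2.npz')),(331,143))), MID+.127*YR+.04*YR)
E
```

```text
[0.4889 0.3473 0.2133] 2.1667 [-0.0051 -0.0479  0.0069 -0.0389 -0.0122  0.0161  0.0173] [-1.0404 -0.1229  0.1823  2.1686  0.6073  0.5322  0.6958]
[0.3546 0.2879 0.2792] [0.3541 0.2876 0.2769]
[ 1.2959 -0.1687  1.7175] [ 1.2798 -0.1662  1.7298] [-0.0147 -0.089  -0.0011]
[ 1.2959 -0.0187  1.7175] [ 1.2798 -0.0162  1.7295] [-0.0147 -0.089  -0.0011]
(array([0.4809, 0.3706, 0.1313]), np.float64(3.2693081740222234)) [0.4791 0.3646 0.135 ]
```

Call:
carry_out(
  commands=[
    [[0.26,-0.01,0.35,0,-0.02,0],[0.26,-0.01,0.35,0,-0.02,0],[0.26,-0.01,0.35,0,-0.02,0],[0.26,-0.01,0.35,0,-0.02,0],[0.26,-0.01,0.35,0,-0.01,0],[0,0,0,0,0,0],[0,0,0,0,0,0]],
  ],
)

```text
clock: 2.75
position: [0.4952, 0.3483, 0.1289]
ee_rot: [-0.195, 0.919, 0.071, 0.336]
ft_force: [0.5, -0.4, -0.5]
grip_width: 1.004
grasp_force: 0.0
```

```bash
python3 - <<'E'
from h import *
np.set_printoptions(precision=4,suppress=True)
im=camera("wrist");p,R,o=now();cv2.imwrite("pics/w3.png",im[:,:,::-1]);t,T=tcp(MID+.132*YR)
print(p,R.T@(t-p),o['joint_pos'],o['ft_force'],o['clock'])
E
```

```text
[0.4954 0.3487 0.1297] [ 0.0031 -0.0004  0.0004] [-1.007   0.0209  0.169   2.2502  0.908   0.3367  0.3596] [0.1866 0.0436 0.7517] 2.8
```

View pics/w3.png

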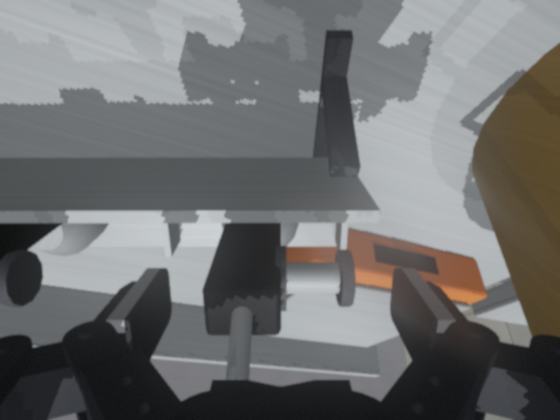

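The wrist view shows the handle (columns 208–283) and plunger face (about column 354, row 278) centred between the finger pads (inner edges 170 and 395). Now I'll close in small steps.

Call:
carry_out(
  commands=[
    [[0,0,0,0,0,0],[0,0,0,0,0,0],[0,0,0,0,0,0],[0,0,0,0,0,0],[0,0,0,0,0,0]],
  ],
  hand=-0.26,
  force=20,
)

```text
clock: 3.22
position: [0.4948, 0.3484, 0.1278]
ee_rot: [-0.195, 0.919, 0.072, 0.336]
ft_force: [-1.1, 0.4, -0.1]
grip_width: 0.63
grasp_force: 0.0
```

Call:
carry_out(
  commands=[
    [[0,-0.02,0,0,0,0],[0,-0.02,0,0,0,0],[0,0,0,0,0,0],[0,0,0,0,0,0]],
  ],
  hand=-0.16,
)

```text
clock: 3.55
position: [0.4953, 0.3469, 0.1275]
ee_rot: [-0.195, 0.919, 0.072, 0.336]
ft_force: [-1.1, 0.5, 3.3]
grip_width: 0.583
grasp_force: 1.8
```

Call:
carry_out(
  commands=[
    [[0,-0.03,0,0,0,0],[0,-0.02,0,0,0,0],[0,0,0,0,0,0]],
  ],
  hand=-0.06,
)

```text
clock: 3.8
position: [0.4961, 0.3451, 0.1275]
ee_rot: [-0.195, 0.919, 0.072, 0.336]
ft_force: [-1.0, 0.0, 2.0]
grip_width: 0.524
grasp_force: 4.1
```

Call:
carry_out(
  commands=[
    [[0,-0.03,0,0,0,0],[0,-0.02,0,0,0,0],[0,0,0,0,0,0]],
  ],
  hand=0.04,
)

```text
clock: 4.05
position: [0.4969, 0.3433, 0.1275]
ee_rot: [-0.195, 0.919, 0.072, 0.336]
ft_force: [-2.3, -1.4, 3.0]
grip_width: 0.484
grasp_force: 6.5
```

Call:
carry_out(
  commands=[
    [[0,-0.03,0,0,0,0],[0,-0.02,0,0,0,0],[0,0,0,0,0,0]],
  ],
  hand=0.14,
)

```text
clock: 4.3
position: [0.4977, 0.3415, 0.1275]
ee_rot: [-0.195, 0.919, 0.072, 0.336]
ft_force: [-4.5, -0.9, 4.8]
grip_width: 0.43
grasp_force: 9.1
```

Call:
carry_out(
  commands=[
    [[0,-0.03,0,0,0,0],[0,-0.02,0,0,0,0],[0,0,0,0,0,0],[0,0,0,0,0,0]],
  ],
  hand=0.24,
)

```text
clock: 4.63
position: [0.4985, 0.3396, 0.1276]
ee_rot: [-0.195, 0.919, 0.072, 0.336]
ft_force: [-5.2, -1.6, 7.3]
grip_width: 0.385
grasp_force: 11.8
```

Call:
carry_out(
  commands=[
    [[0,0,0,0,0,0],[0,0,0,0,0,0],[0,0,0,0,0,0],[0,0,0,0,0,0],[0,0,0,0,0,0],[0,0,0,0,0,0]],
  ],
)

```text
clock: 5.13
position: [0.4985, 0.3397, 0.1276]
ee_rot: [-0.195, 0.919, 0.072, 0.336]
ft_force: [-6.0, -2.3, 7.7]
grip_width: 0.383
grasp_force: 11.8
```

Call:
carry_out(
  commands=[
    [[0,0.04,0,0,0,0],[0,0.04,0,0,0,0],[0,0.04,0,0,0,0],[0,0.04,0,0,0,0],[0,0.04,0,0,0,0],[0,0,0,0,0,0]],
  ],
  hand=-1,
)

```text
clock: 5.63
position: [0.4951, 0.3469, 0.1272]
ee_rot: [-0.195, 0.919, 0.072, 0.336]
ft_force: [-0.3, -0.1, -0.6]
grip_width: 0.997
grasp_force: 0.0
```

```bash
python3 - <<'E'
from h import *
np.set_printoptions(precision=4,suppress=True)
p,R,o=now();print(p,o['grip_width'],o['clock'],o['ft_force'])
T=tool(YAW,50)
for y in (.001,.003): t,_=tcp(MID+y*YR);print("to mid (tool axes)",R.T@(t-p)/.04,np.degrees(Ro.from_matrix(R.T@T).as_rotvec())/6)
print("up 80",R.T@[0,0,.08]/.04)
E
```

```text
[0.4951 0.3469 0.1272] 0.996859610248945 5.6333 [-0.2917 -0.12   -0.5905]
to mid (tool axes) [ 0.0157 -3.2463 -0.0206] [ 0.0009  0.0272 -0.0057]
to mid (tool axes) [ 0.0158 -3.1963 -0.0206] [ 0.0009  0.0272 -0.0057]
up 80 [-1.2899  0.0009 -1.5284]
```

Call:
carry_out(
  commands=[
    [[-0.43,0,-0.51,0,0,0],[-0.43,0,-0.51,0,0,0],[-0.43,0,-0.51,0,0,0],[0,-0.63,0,0,0,0],[0,-0.63,0,0,0,0],[0,-0.63,0,0,0,0],[0,-0.63,0,0,0,0],[0,-0.63,0,0,0,0],[0,0,0,0,0,0],[0.32,0,0.38,0,0,0],[0.32,0,0.38,0,0,0],[0.32,0,0.38,0,0,0],[0.32,0,0.38,0,0,0],[0,0,0,0,0,0],[0,0,0,0,0,0]],
  ],
)

```text
clock: 6.88
position: [0.546, 0.2313, 0.127]
ee_rot: [-0.195, 0.919, 0.071, 0.335]
ft_force: [-0.2, 0.2, 1.6]
grip_width: 1.003
grasp_force: 0.0
```

```bash
python3 - <<'E'
from h import *
np.set_printoptions(precision=4,suppress=True)
im=camera("wrist");p,R,o=now();cv2.imwrite("pics/w4.png",im[:,:,::-1])
print(p,o['clock'],o['ft_force'],o['joint_pos'])
t,T=tcp(MID+.005*YR);print(R.T@(t-p)/.04)
for f in ("w3","w4"):
    g=cv2.imread(f"pics/{f}.png").max(2)
    for r in (285,300,315):
        x=np.where(g[r,172:395]<60)[0]+172; print(f,r,[ (a[0],a[-1]) for a in np.split(x,np.where(np.diff(x)>3)[0]+1)])
E
```

```text
[0.5467 0.2318 0.1284] 6.9333 [0.2742 0.3536 0.3361] [-0.9632 -0.0361  0.4505  2.3034  0.4045  0.1858  1.11  ]
[ 0.0424  0.0079 -0.0022]
w3 285 [(np.int64(206), np.int64(279))]
w3 300 [(np.int64(205), np.int64(225)), (np.int64(278), np.int64(279))]
w3 315 [(np.int64(206), np.int64(207)), (np.int64(254), np.int64(254)), (np.int64(278), np.int64(278))]
w4 285 [(np.int64(213), np.int64(284))]
w4 300 [(np.int64(209), np.int64(239)), (np.int64(248), np.int64(253)), (np.int64(262), np.int64(266)), (np.int64(283), np.int64(284))]
w4 315 [(np.int64(282), np.int64(283))]
```

Call:
carry_out(
  commands=[
    [[0,0.03,0,0,0,0],[0,0,0,0,0,0],[0,0,0,0,0,0],[0,0,0,0,0,0],[0,0,0,0,0,0]],
  ],
  hand=-0.26,
  force=20,
)

```text
clock: 7.35
position: [0.5462, 0.2329, 0.1284]
ee_rot: [-0.195, 0.919, 0.072, 0.336]
ft_force: [0.7, 0.3, -0.5]
grip_width: 0.626
grasp_force: 0.1
```

Call:
carry_out(
  commands=[
    [[0,-0.02,0,0,0,0],[0,-0.02,0,0,0,0],[0,0,0,0,0,0],[0,0,0,0,0,0]],
  ],
  hand=-0.16,
)

```text
clock: 7.68
position: [0.5468, 0.2316, 0.1282]
ee_rot: [-0.195, 0.919, 0.072, 0.336]
ft_force: [-2.9, -0.1, 5.2]
grip_width: 0.576
grasp_force: 3.3
```

Call:
carry_out(
  commands=[
    [[0,-0.03,0,0,0,0],[0,-0.02,0,0,0,0],[0,0,0,0,0,0]],
  ],
  hand=-0.06,
)

```text
clock: 7.93
position: [0.5476, 0.2299, 0.1282]
ee_rot: [-0.195, 0.919, 0.072, 0.336]
ft_force: [-4.8, 0.4, 5.6]
grip_width: 0.535
grasp_force: 7.8
```

Call:
carry_out(
  commands=[
    [[0,-0.02,0,0,0,0],[0,0,0,0,0,0],[0,0,0,0,0,0]],
  ],
  hand=-0.02,
)

```text
clock: 8.18
position: [0.5478, 0.2292, 0.1282]
ee_rot: [-0.195, 0.919, 0.072, 0.336]
ft_force: [-6.3, -0.2, 7.5]
grip_width: 0.509
grasp_force: 9.8
```

Call:
carry_out(
  commands=[
    [[0,-0.02,0,0,0,0],[0,0,0,0,0,0],[0,0,0,0,0,0],[0,0,0,0,0,0],[0,0,0,0,0,0],[0,0,0,0,0,0],[0,0,0,0,0,0],[0,0,0,0,0,0]],
  ],
  hand=0.025,
)

```text
clock: 8.85
position: [0.5482, 0.2284, 0.1283]
ee_rot: [-0.195, 0.919, 0.072, 0.336]
ft_force: [-7.4, -0.5, 10.2]
grip_width: 0.491
grasp_force: 12.0
```

Call:
carry_out(
  commands=[
    [[0,0.02,0,0,0,0],[0,0.02,0,0,0,0],[0,0.02,0,0,0,0],[0,0.02,0,0,0,0],[0,0,0,0,0,0],[0,0,0,0,0,0]],
  ],
  hand=-1,
)

```text
clock: 9.35
position: [0.5468, 0.2307, 0.1276]
ee_rot: [-0.195, 0.919, 0.071, 0.336]
ft_force: [-0.7, -0.1, 0.8]
grip_width: 0.996
grasp_force: 0.0
```

Call:
carry_out(
  commands=[
    [[-0.43,0,-0.51,0,0,0],[-0.43,0,-0.51,0,0,0],[-0.43,0,-0.51,0,0,0],[0,-0.57,0,0,0,0],[0,-0.57,0,0,0,0],[0,-0.57,0,0,0,0],[0,-0.57,0,0,0,0],[0,-0.57,0,0,0,0],[0,0,0,0,0,0],[0.32,0,0.38,0,0,0],[0.32,0,0.38,0,0,0],[0.32,0,0.38,0,0,0],[0.32,0,0.38,0,0,0],[0,0,0,0,0,0],[0,0,0,0,0,0]],
  ],
)

```text
clock: 10.6
position: [0.5915, 0.129, 0.1367]
ee_rot: [-0.196, 0.919, 0.074, 0.333]
ft_force: [0.2, 0.2, 0.6]
grip_width: 1.003
grasp_force: 0.0
```

```bash
python3 - <<'E'
from h import *
np.set_printoptions(precision=4,suppress=True)
im=camera("wrist");p,R,o=now();cv2.imwrite("pics/w5.png",im[:,:,::-1])
print(p,o['clock'],o['ft_force'],o['joint_pos'])
t,T=tcp(MID-.110*YR);print(R.T@(t-p)/.04,np.degrees(Ro.from_matrix(R.T@T).as_rotvec())/6)
for f in ("w3","w5"):
    g=cv2.imread(f"pics/{f}.png").max(2)
    for r in (270,285,300,315):
        x=np.where(g[r,172:395]<60)[0]+172; print(f,r,[ (int(a[0]),int(a[-1])) for a in np.split(x,np.where(np.diff(x)>3)[0]+1) if len(a)])
E
```

```text
[0.592  0.1289 0.1374] 10.65 [0.615  0.1735 0.433 ] [-1.4358 -0.0954  1.2298  2.2699 -0.3101  0.2362  2.0928]
[ 0.1773 -0.0587  0.1782] [ 0.0602 -0.0154 -0.002 ]
w3 270 [(211, 280)]
w3 285 [(206, 279)]
w3 300 [(205, 225), (278, 279)]
w3 315 [(206, 207), (254, 254), (278, 278)]
w5 270 [(204, 276)]
w5 285 [(205, 226), (275, 275)]
w5 300 [(206, 206), (251, 254), (275, 275)]
w5 315 []
```

Call:
carry_out(
  commands=[
    [[0.09,-0.03,0.09,0.03,0,0],[0.08,-0.02,0.08,0.02,0,0],[0,0,0,0,0,0],[0,0,0,0,0,0]],
  ],
)

```text
clock: 10.98
position: [0.5921, 0.1262, 0.1278]
ee_rot: [-0.195, 0.92, 0.072, 0.334]
ft_force: [-0.1, 0.7, 0.2]
grip_width: 1.0
grasp_force: 0.0
```

```bash
python3 - <<'E'
from h import *
np.set_printoptions(precision=4,suppress=True)
p,R,o=now()
print(p,o['clock'],o['ft_force'],o['joint_pos'],o['joint_velocities'])
t,T=tcp(MID-.110*YR);print(R.T@(t-p)/.04,np.degrees(Ro.from_matrix(R.T@T).as_rotvec())/6)
E
```

```text
[0.5921 0.1262 0.1278] 10.9833 [-0.1248  0.7167  0.1817] [-1.513  -0.055   1.3284  2.28   -0.5105  0.224   2.2839] [ 0.0034 -0.0072 -0.0043 -0.0028  0.0214 -0.0013 -0.0163]
[0.0064 0.0052 0.0106] [ 0.0096 -0.0138 -0.0133]
```

Call:
carry_out(
  commands=[
    [[0,0,0,0,0,0],[0,0,0,0,0,0],[0,0,0,0,0,0],[0,0,0,0,0,0],[0,0,0,0,0,0]],
  ],
  hand=-0.26,
)

```text
clock: 11.4
position: [0.5919, 0.1265, 0.1275]
ee_rot: [-0.195, 0.919, 0.072, 0.334]
ft_force: [-1.0, 1.4, 0.4]
grip_width: 0.632
grasp_force: 0.5
```

Call:
carry_out(
  commands=[
    [[0,-0.02,0,0,0,0],[0,-0.02,0,0,0,0],[0,0,0,0,0,0],[0,0,0,0,0,0]],
  ],
  hand=-0.16,
)

```text
clock: 11.73
position: [0.5923, 0.1253, 0.1273]
ee_rot: [-0.195, 0.919, 0.072, 0.333]
ft_force: [-6.5, 0.2, 7.2]
grip_width: 0.581
grasp_force: 5.3
```

Call:
carry_out(
  commands=[
    [[0,-0.02,0,0,0,0],[0,0,0,0,0,0],[0,0,0,0,0,0]],
  ],
  hand=-0.1,
)

```text
clock: 11.98
position: [0.5926, 0.1246, 0.1273]
ee_rot: [-0.195, 0.92, 0.072, 0.333]
ft_force: [-9.3, 0.2, 10.1]
grip_width: 0.55
grasp_force: 9.5
```

Call:
carry_out(
  commands=[
    [[0,-0.01,0,0,0,0],[0,0,0,0,0,0],[0,0,0,0,0,0],[0,0,0,0,0,0]],
  ],
  hand=-0.06,
)

```text
clock: 12.32
position: [0.5928, 0.1242, 0.1274]
ee_rot: [-0.195, 0.92, 0.072, 0.333]
ft_force: [-12.1, -1.8, 13.4]
grip_width: 0.538
grasp_force: 12.6
```

Call:
carry_out(
  commands=[
    [[0,0,0,0,0,0],[0,0,0,0,0,0],[0,0,0,0,0,0],[0,0,0,0,0,0],[0,0,0,0,0,0]],
  ],
)

```text
clock: 12.73
position: [0.5928, 0.1242, 0.1274]
ee_rot: [-0.195, 0.92, 0.072, 0.333]
ft_force: [-12.3, -1.6, 13.6]
grip_width: 0.536
grasp_force: 12.6
```

Call:
carry_out(
  commands=[
    [[0,0.02,0,0,0,0],[0,0.02,0,0,0,0],[0,0.02,0,0,0,0],[0,0,0,0,0,0],[0,0,0,0,0,0],[0,0,0,0,0,0],[-0.32,0,-0.38,0,0,0],[-0.32,0,-0.38,0,0,0],[-0.32,0,-0.38,0,0,0],[-0.32,0,-0.38,0,0,0],[-0.32,0,-0.38,0,0,0],[0,0,0,0,0,0]],
  ],
  hand=-1,
)

```text
clock: 13.73
position: [0.5939, 0.127, 0.216]
ee_rot: [-0.195, 0.919, 0.075, 0.334]
ft_force: [1.1, -0.7, 0.6]
grip_width: 1.002
grasp_force: 0.0
```

```bash
python3 - <<'E'
from h import *
np.set_printoptions(precision=4,suppress=True)
p,R,o=now()
print(p,o['clock'],o['ft_force'],o['joint_pos'])
t,T=tcp(MID+.131*YR);print(R.T@(t+[0,0,.08]-p)/.04,np.degrees(Ro.from_matrix(R.T@T).as_rotvec())/6)
im=camera("scene");cv2.imwrite("pics/s2.png",im[:,:,::-1])
E
```

```text
[0.5939 0.127  0.216 ] 13.7333 [ 1.0511 -0.6985  0.6251] [-1.0183 -0.2002  0.7602  2.1777  0.0056  0.4219  1.7653]
[0.1975 6.0299 0.1786] [ 0.0679  0.0069 -0.0361]
```

Call:
carry_out(
  commands=[
    [[0,0.603,0,0,0,0],[0,0.603,0,0,0,0],[0,0.603,0,0,0,0],[0,0.603,0,0,0,0],[0,0.603,0,0,0,0],[0,0.603,0,0,0,0],[0,0.603,0,0,0,0],[0,0.603,0,0,0,0],[0,0.603,0,0,0,0],[0,0.603,0,0,0,0],[0,0,0,0,0,0],[0,0,0,0,0,0]],
  ],
)

```text
clock: 14.78
position: [0.492, 0.3482, 0.2119]
ee_rot: [-0.197, 0.92, 0.075, 0.33]
ft_force: [-0.3, -0.7, 0.1]
grip_width: 0.997
grasp_force: 0.0
```

```bash
python3 - <<'E'
from h import *
np.set_printoptions(precision=4,suppress=True)
p,R,o=now()
print(p,o['clock'],o['joint_pos'])
t,T=tcp(MID+.131*YR);print(R.T@(t-p)/.04,np.degrees(Ro.from_matrix(R.T@T).as_rotvec())/6)
E
```

```text
[0.492  0.3482 0.2119] 14.7833 [-0.9062 -0.1083  0.0675  2.1624  0.5614  0.5037  0.7409]
[ 1.3224 -0.0733  1.6481] [ 0.0886 -0.0712 -0.0016]
```

Call:
carry_out(
  commands=[
    [[0.264,-0.015,0.335,0.018,-0.014,0],[0.264,-0.015,0.335,0.018,-0.014,0],[0.264,-0.015,0.335,0.018,-0.014,0],[0.264,-0.015,0.335,0.018,-0.014,0],[0.264,-0.015,0.335,0.018,-0.014,0],[0,0,0,0,0,0],[0,0,0,0,0,0]],
  ],
)

```text
clock: 15.37
position: [0.4963, 0.3445, 0.1269]
ee_rot: [-0.194, 0.92, 0.07, 0.335]
ft_force: [-0.0, 0.4, 0.4]
grip_width: 1.001
grasp_force: 0.0
```

```bash
python3 - <<'E'
from h import *
np.set_printoptions(precision=4,suppress=True)
im=camera("wrist");p,R,o=now();cv2.imwrite("pics/w6.png",im[:,:,::-1])
print(p,o['clock'],o['ft_force'],o['joint_pos'])
t,T=tcp(MID+.131*YR);print(R.T@(t-p)/.04)
for f in ("w3","w6"):
    g=cv2.imread(f"pics/{f}.png").max(2)
    for r in (270,285,300,315):
        x=np.where(g[r,172:395]<60)[0]+172; print(f,r,[ (int(a[0]),int(a[-1])) for a in np.split(x,np.where(np.diff(x)>3)[0]+1) if len(a)])
E
```

```text
[0.4967 0.3452 0.1282] 15.4167 [ 0.0436 -0.3534  0.2386] [-0.8778  0.0271  0.0458  2.245   0.9024  0.3371  0.3691]
[ 0.0486  0.0579 -0.0134]
w3 270 [(211, 280)]
w3 285 [(206, 279)]
w3 300 [(205, 225), (278, 279)]
w3 315 [(206, 207), (254, 254), (278, 278)]
w6 270 [(210, 272)]
w6 285 [(204, 276)]
w6 300 [(200, 253), (257, 266), (271, 275)]
w6 315 [(201, 212), (273, 276)]
```

Call:
carry_out(
  commands=[
    [[0,0,0,0,0,0],[0,0,0,0,0,0],[0,0,0,0,0,0],[0,-0.02,0,0,0,0],[0,-0.06,0,0,0,0],[0,-0.06,0,0,0,0],[0,-0.06,0,0,0,0],[0,-0.06,0,0,0,0],[0,-0.03,0,0,0,0],[0,0,0,0,0,0]],
  ],
  hand=0.22,
)

```text
clock: 16.25
position: [0.5012, 0.3362, 0.129]
ee_rot: [-0.194, 0.919, 0.072, 0.336]
ft_force: [-1.9, 2.0, 5.7]
grip_width: 0.393
grasp_force: 10.3
```

Call:
carry_out(
  commands=[
    [[0,0,0,0,0,0],[0,0,0,0,0,0],[0,0,0,0,0,0],[0,0,0,0,0,0]],
  ],
  hand=1,
  force=80,
)

```text
clock: 16.58
position: [0.5011, 0.3361, 0.1293]
ee_rot: [-0.194, 0.919, 0.072, 0.336]
ft_force: [-12.8, -5.2, 16.0]
grip_width: 0.344
grasp_force: 77.2
```

```bash
python3 - <<'E'
from h import *
np.set_printoptions(precision=4,suppress=True)
p,R,o=now();print(p,R,o['clock'],o['ft_force'],o['joint_pos'])
im=camera("wrist");cv2.imwrite("pics/w7.png",im[:,:,::-1])
S=scoop(0,24);up=S[:,0]*.5+np.array([0,0,1])*.5
print("lift 100 up",R.T@[0,0,.1]/.04, "xs",R.T@S[:,0])
E
```

```text
[0.5011 0.3361 0.1293] [[-0.6986 -0.4047  0.5901]
 [-0.3081  0.9145  0.2623]
 [-0.6457  0.0014 -0.7636]] 16.5833 [-12.827   -5.152   16.0165] [-0.8623  0.0182  0.0555  2.2527  0.8859  0.3203  0.4047]
lift 100 up [-1.6143  0.0035 -1.9089] xs [-0.9958  0.0027  0.091 ]
```

View pics/w7.png

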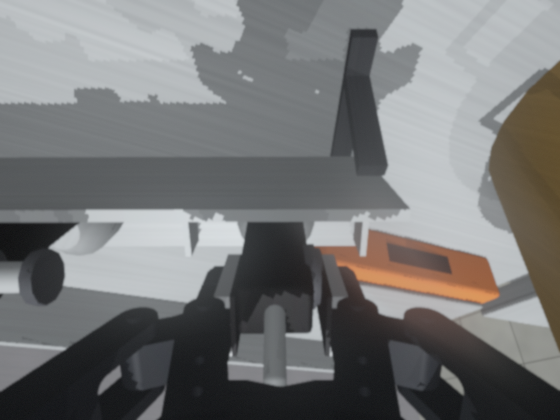

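The scoop is gripped between the pads: handle columns 235–320, plunger fully in, hook along column 275. I'll lift it, and meanwhile enlarge the rail.

Call:
carry_out(
  commands=[
    [[-0.32,0,-0.38,0,0,0],[-0.32,0,-0.38,0,0,0],[-0.32,0,-0.38,0,0,0],[-0.32,0,-0.38,0,0,0],[-0.32,0,-0.38,0,0,0],[-0.32,0,-0.38,0,0,0],[-0.32,0,-0.38,0,0,0],[-0.32,0,-0.38,0,0,0],[-0.32,0,-0.38,0,0,0],[-0.32,0,-0.38,0,0,0],[0,0,0,0,0,0]],
  ],
)

```text
clock: 17.55
position: [0.5018, 0.3353, 0.3302]
ee_rot: [-0.193, 0.919, 0.072, 0.337]
ft_force: [0.1, 0.8, -1.6]
grip_width: 0.337
grasp_force: 80.8
```

```bash
python3 - <<'E'
from h import *
np.set_printoptions(precision=4,suppress=True)
p,R,o=now();print(p,o['clock'],o['ft_force'],o['joint_pos'],o['grip_width'])
im=camera("wrist");cv2.imwrite("pics/w8.png",im[:,:,::-1])
a=cv2.imread("pics/w7.png").astype(int);b=cv2.imread("pics/w8.png").astype(int)
for f in ("w7","w8"):
    g=cv2.imread(f"pics/{f}.png")[:,:,:].max(2)
    for r in (230,245,260,280): 
        x=np.where(g[r,200:360]<60)[0]+200; print(f,r,[ (int(q[0]),int(q[-1])) for q in np.split(x,np.where(np.diff(x)>3)[0]+1) if len(q)])
sc=cv2.imread("pics/scene0.png")[198:238,108:304];si=cv2.imread("pics/side0.png")[175:385,282:342]
A=np.zeros((600,800,3),np.uint8)
A1=cv2.resize(sc,None,fx=4,fy=4,interpolation=2);A[:160,:784]=A1
B=cv2.rotate(si,cv2.ROTATE_90_COUNTERCLOCKWISE);B=cv2.resize(B,None,fx=3.75,fy=3.75,interpolation=2);A[165:165+B.shape[0],:B.shape[1]]=B
C=cv2.resize(b[180:380,150:420].astype(np.uint8),(270,200));A[395:595,0:270]=C
C=cv2.resize(a[180:380,150:420].astype(np.uint8),(270,200));A[395:595,280:550]=C
cv2.imwrite("pics/c3.png",A)
E
```

```text
[0.5018 0.3353 0.3302] 17.55 [ 0.1444  0.7806 -1.6397] [-0.9118 -0.2204  0.0915  2.0036  0.4139  0.7359  0.9495] 0.33706982605599783
w7 230 [(248, 295)]
w7 245 [(246, 303)]
w7 260 [(241, 305)]
w7 280 [(235, 312), (322, 326)]
w8 230 [(246, 301)]
w8 245 [(244, 310)]
w8 260 [(239, 320)]
w8 280 [(205, 219), (234, 312), (321, 327), (343, 354)]
```

View pics/c3.png

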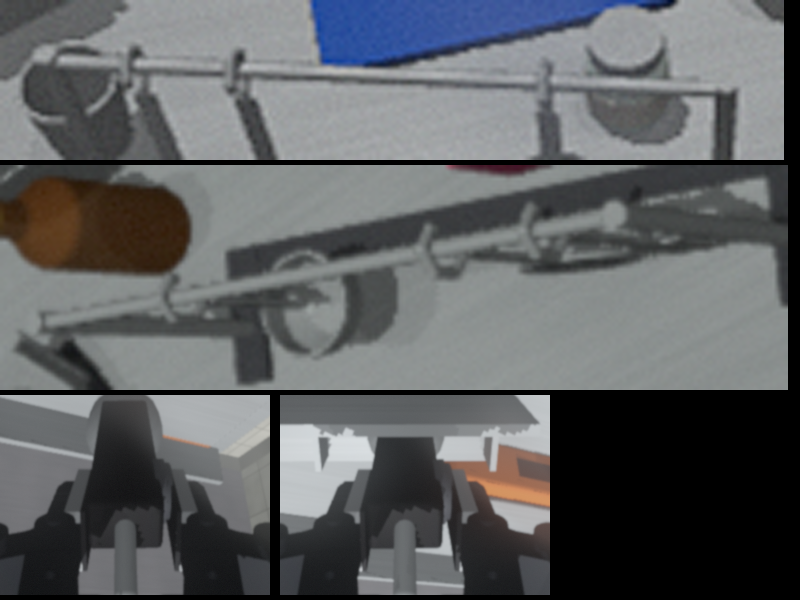

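The crop shows rail ends in scene at (117.5,211.8) and (291.2,221). Scene hooks are at (140.5,214), (166.2,216), (244.2,218.5). In side, the rail ends are at (299.6,187) and (328.2,339), with the ladle at (307.4,221), skimmer at (319.4,289) and turner at (324.2,316). The scoop sits in the hand unrotated.

```bash
python3 - <<'E'
from h import *
np.set_printoptions(precision=4,suppress=True)
s,d=camera_params("scene"),camera_params("side")
P=[tri((s,a),(d,b)) for a,b in (((117.5,211.8),(328.2,339)),((140.5,214),(324.2,316.3)),((166.2,216),(319.4,289.1)),((244.2,218.5),(307.4,220.9)),((291.2,221),(299.6,187)))]
for x in P: print(*x)
X=np.array([x[0] for x in P]);v=X[-1]-X[0];print("len",np.linalg.norm(v),"yaw",np.degrees(np.arctan2(-v[0],v[1])))
k=np.polyfit(X[:,1],X[:,0],1);yaw=np.degrees(np.arctan(-k[0]));print(yaw,k)
gap=(X[2]+X[3])/2;gap[0]=np.polyval(k,gap[1]);gap[2]=.22;print("gap",gap)
# hang pose: scoop lean 9, hook point at bar; tool in scoop frame from grasp instant
p,R,o=now()
S0=scoop(0,24,35);Rts=tool(24,50).T@S0 # scoop in tool
# measured: grip point in tool at grasp
pg=np.array([.5011,.3361,.1293]);Rg=np.array([[-.6986,-.4047,.5901],[-.3081,.9145,.2623],[-.6457,.0014,-.7636]])
g=MID+.131*YR; gt=Rg.T@(g-pg);print("grip in tool",gt)
gt[1]=-.0025
for lean in (9,15):
  Sh=scoop(0,yaw,lean);Rh=Sh@(Rg.T@S0).T
  grip=gap-Sh@np.array([.026,0,.043]);t=grip-Rh@gt
  print(lean,"hang grip",grip,"tcp",t,"toolz",Rh[:,2])
np.savez("hang.npz",yaw=yaw,gap=gap,gt=gt,B=Rg.T@S0)
E
```

```text
[ 0.5109 -0.4629  0.2274] 1.3556261822196407
[ 0.5283 -0.4112  0.221 ] 0.15187423915205514
[ 0.5495 -0.3502  0.2201] 1.0920462375356699
[ 0.6084 -0.1684  0.2194] 1.6100734876613711
[ 0.6419 -0.0573  0.2138] 1.2794000669377954
len 0.42644085542501337 yaw -17.89527764896693
-17.93304610626005 [0.3236 0.6616]
gap [ 0.5777 -0.2593  0.22  ]
grip in tool [ 0.0028 -0.0011 -0.0099]
9 hang grip [ 0.5597 -0.2535  0.1735] tcp [ 0.5654 -0.2527  0.1646] toolz [ 0.2336 -0.076  -0.9694]
15 hang grip [ 0.5644 -0.255   0.1717] tcp [ 0.571  -0.2545  0.1635] toolz [ 0.3287 -0.1068 -0.9384]
```

```bash
cat >> h.py <<'E'
def hang(lean=9,up=0,back=0,side=0):
    h=np.load("hang.npz");Sh=scoop(0,float(h['yaw']),lean);Rh=Sh@h['B'].T
    f=np.array([-Sh[1,1]*-1,Sh[0,1]*-1,0]);f=np.array([Sh[1,1],-Sh[0,1],0])
    return h['gap']-Sh@np.array([.026,0,.043])-Rh@h['gt']+[0,0,up]-f*back+Sh[:,1]*side,Rh
E
python3 - <<'E'
from h import *
np.set_printoptions(precision=3,suppress=True)
p,R,o=now();t,T=hang(9,.12,.10);print(p,t)
r=rows(p,R,t,T,18);print(r)
q,Q=p.copy(),R.copy();r=np.round(r,2)
for i in range(18):
    q=q+Q@r[:3]*.04;Q=Q@Ro.from_rotvec(np.radians(6*r[3:])).as_matrix()
    if i%3==2: print(q,np.hypot(*q[:2]))
E
```

```text
[0.501 0.335 0.328] [ 0.47  -0.222  0.285]
[ 0.106 -0.788 -0.014  0.179  0.229  0.347]
[0.526 0.243 0.319] 0.5790752832428021
[0.538 0.148 0.31 ] 0.558236098343655
[0.538 0.053 0.301] 0.5410422242414566
[ 0.527 -0.041  0.292] 0.5281665346212829
[ 0.503 -0.134  0.285] 0.5202812078942971
[ 0.468 -0.223  0.281] 0.5179666399236424
```

Call:
carry_out(
  commands=[
    [[-0.65,0,-0.76,0,0,0],[-0.65,0,-0.76,0,0,0],[0.11,-0.79,-0.01,0.18,0.23,0.35],[0.11,-0.79,-0.01,0.18,0.23,0.35],[0.11,-0.79,-0.01,0.18,0.23,0.35],[0.11,-0.79,-0.01,0.18,0.23,0.35],[0.11,-0.79,-0.01,0.18,0.23,0.35],[0.11,-0.79,-0.01,0.18,0.23,0.35],[0.11,-0.79,-0.01,0.18,0.23,0.35],[0.11,-0.79,-0.01,0.18,0.23,0.35],[0.11,-0.79,-0.01,0.18,0.23,0.35],[0.11,-0.79,-0.01,0.18,0.23,0.35],[0.11,-0.79,-0.01,0.18,0.23,0.35],[0.11,-0.79,-0.01,0.18,0.23,0.35],[0.11,-0.79,-0.01,0.18,0.23,0.35],[0.11,-0.79,-0.01,0.18,0.23,0.35],[0.11,-0.79,-0.01,0.18,0.23,0.35],[0.11,-0.79,-0.01,0.18,0.23,0.35],[0.11,-0.79,-0.01,0.18,0.23,0.35],[0.11,-0.79,-0.01,0.18,0.23,0.35]],
  ],
)

```text
clock: 19.27
position: [0.4669, -0.2236, 0.3583]
ee_rot: [0.159, 0.98, -0.021, 0.119]
ft_force: [0.2, -0.3, -1.7]
grip_width: 0.34
grasp_force: 80.7
```

Call:
carry_out(
  commands=[
    [[0,0,0,0,0,0],[0,0,0,0,0,0],[0,0,0,0,0,0]],
  ],
)

```text
clock: 19.52
position: [0.4681, -0.2217, 0.359]
ee_rot: [0.158, 0.98, -0.02, 0.12]
ft_force: [-0.7, -0.5, -2.8]
grip_width: 0.342
grasp_force: 81.2
```

```bash
python3 - <<'E'
from h import *
np.set_printoptions(precision=3,suppress=True)
p,R,o=now();print(p,o['clock'],o['joint_pos'],o['grip_width'],o['ft_force'])
t,T=hang(9,.05,.09);print(t,rows(p,R,t,T,6))
im=camera("scene");cv2.imwrite("pics/s3.png",im[:,:,::-1]);im=camera("side");cv2.imwrite("pics/d3.png",im[:,:,::-1])
E
```

```text
[ 0.468 -0.222  0.359] 19.5167 [-0.579 -0.27   0.777  1.753  0.223  1.341  1.429] 0.34195616870736123 [-0.746 -0.53  -2.85 ]
[ 0.48  -0.225  0.215] [ 0.097  0.003  0.596 -0.004 -0.007 -0.006]
```

Call:
carry_out(
  commands=[
    [[0.1,0,0.6,0,0,0],[0.1,0,0.6,0,0,0],[0.1,0,0.6,0,0,0],[0.1,0,0.6,0,0,0],[0.1,0,0.6,0,0,0],[0.1,0,0.6,0,0,0],[0,0,0,0,0,0],[0,0,0,0,0,0]],
  ],
)

```text
clock: 20.28
position: [0.4792, -0.2252, 0.2144]
ee_rot: [0.157, 0.98, -0.02, 0.12]
ft_force: [-0.0, -0.5, -2.1]
grip_width: 0.337
grasp_force: 81.3
```

```bash
python3 - <<'E'
from h import *
np.set_printoptions(precision=3,suppress=True)
p,R,o=now();print(p,o['clock'],o['joint_pos'],o['ft_force'])
t,T=hang(9,.05,.0);print(t,rows(p,R,t,T,5))
sc,si=camera("scene"),camera("side");w=camera("wrist")
s,d=camera_params("scene"),camera_params("side")
h=np.load("hang.npz");g=p+R@h['gt'];S=R@h['B']
for nm,v in (("hookpt",(.026,0,.043)),("tip",(.042,0,.025)),("hooktop",(.026,0,.055)),("foot",(.014,0,-.122)),("bar",None)):
    X=h['gap'] if v is None else g+S@np.array(v);print(nm,X,proj(s,X),proj(d,X))
A=np.zeros((600,800,3),np.uint8)
A[:400,:400]=cv2.resize(sc[150:290,130:270],(400,400),interpolation=2);A[:400,400:]=cv2.resize(si[180:320,240:380],(400,400),interpolation=2)
A[400:600,:266]=cv2.resize(w,(266,200))
cv2.imwrite("pics/c4.png",A[:,:,::-1])
E
```

```text
[ 0.479 -0.225  0.214] 20.2833 [-0.606 -0.149  0.91   1.98   0.143  1.013  1.505] [-0.042 -0.515 -2.111]
[ 0.565 -0.253  0.215] [-0.439  0.004  0.109 -0.006 -0.009 -0.005]
hookpt [ 0.492 -0.232  0.27 ] [207.378 175.766] [271.09  242.791]
tip [ 0.509 -0.238  0.254] [207.096 185.444] [279.889 246.55 ]
hooktop [ 0.49  -0.231  0.282] [206.872 172.102] [270.112 239.316]
foot [ 0.504 -0.236  0.105] [214.236 217.534] [278.084 286.459]
bar [ 0.578 -0.259  0.22 ] [204.997 216.905] [312.513 253.185]
```

View pics/c4.png

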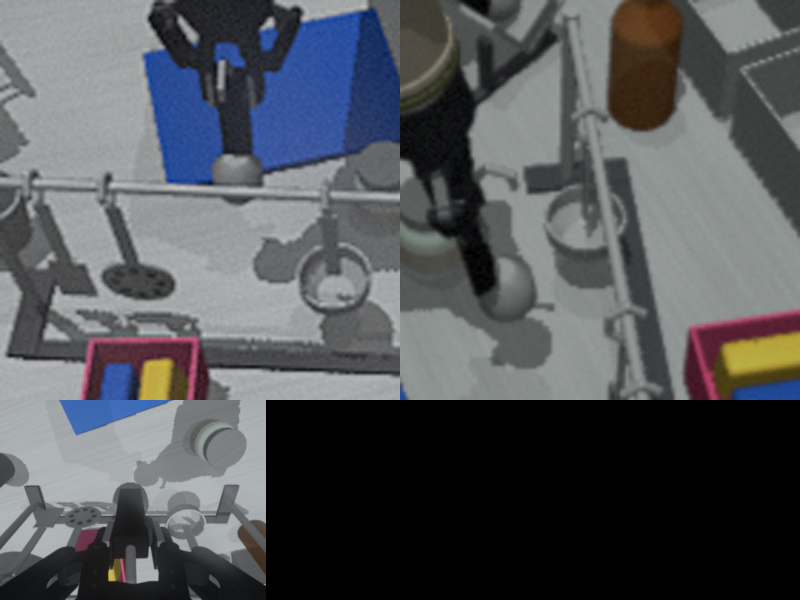

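Hook tip seen at scene (207,185) and side (280,246), matching the prediction (207,185)/(280,246.5), so the hold is as modelled. The bar lies ahead and below. Next: forward over the bar, then lower.

Call:
carry_out(
  commands=[
    [[-0.44,0,0.11,0,0,0],[-0.44,0,0.11,0,0,0],[-0.44,0,0.11,0,0,0],[-0.44,0,0.11,0,0,0],[-0.44,0,0.11,0,0,0],[0,0,0,0,0,0],[0,0,0,0,0,0]],
  ],
)

```text
clock: 21.02
position: [0.563, -0.2517, 0.2129]
ee_rot: [0.157, 0.981, -0.018, 0.116]
ft_force: [-16.9, 12.1, -1.6]
grip_width: 0.339
grasp_force: 90.5
```

Call:
carry_out(
  commands=[
    [[0.06,0,0.24,0,0,0],[0.06,0,0.24,0,0,0],[0.06,0,0.24,0,0,0],[0.06,0,0.24,0,0,0],[0,0,0,0,0,0],[0,0,0,0,0,0]],
  ],
)

```text
clock: 21.52
position: [0.5659, -0.2545, 0.1754]
ee_rot: [0.158, 0.98, -0.02, 0.121]
ft_force: [0.7, 0.1, -3.3]
grip_width: 0.339
grasp_force: 81.3
```

```bash
python3 - <<'E'
from h import *
np.set_printoptions(precision=3,suppress=True)
p,R,o=now();print(p,o['clock'],o['joint_pos'],o['ft_force'],o['torque'])
t,T=hang(9,.0,.0);print(t,R.T@(t-p)/.04,np.degrees(Ro.from_matrix(R.T@T).as_rotvec())/6)
E
```

```text
[ 0.566 -0.255  0.175] 21.5167 [-0.494  0.274  0.989  1.821 -0.321  0.942  1.861] [ 0.65   0.075 -3.318] [ 0.12   0.386 -0.02 ]
[ 0.565 -0.253  0.165] [0.09  0.041 0.256] [-0.021 -0.024 -0.034]
```

```bash
python3 - <<'E'
from h import *
np.set_printoptions(precision=3,suppress=True)
w=camera("wrist");cv2.imwrite("pics/w9.png",w[:,:,::-1])
sc,si=camera("scene"),camera("side");cv2.imwrite("pics/s9.png",sc[:,:,::-1]);cv2.imwrite("pics/d9.png",si[:,:,::-1])
for f in ("w8","w9"):
    g=cv2.imread(f"pics/{f}.png").max(2)
    for r in (160,175,190,210,230,245,260,280,310): 
        x=np.where(g[r,200:360]<60)[0]+200; print(f,r,[ (int(q[0]),int(q[-1])) for q in np.split(x,np.where(np.diff(x)>3)[0]+1) if len(q)>3])
    print(f,[int(v) for v in g[150:345:5,275]])
E
```

```text
w8 160 []
w8 175 []
w8 190 []
w8 210 [(250, 284)]
w8 230 [(246, 301)]
w8 245 [(244, 310)]
w8 260 [(239, 320)]
w8 280 [(205, 219), (234, 312), (321, 327), (343, 354)]
w8 310 [(200, 263), (285, 312), (318, 359)]
w8 [124, 125, 128, 134, 181, 93, 96, 82, 65, 62, 60, 56, 52, 48, 42, 38, 36, 32, 29, 31, 26, 27, 24, 25, 26, 22, 21, 25, 30, 60, 55, 89, 94, 95, 95, 95, 96, 96, 96]
w9 160 []
w9 175 []
w9 190 [(253, 261)]
w9 210 [(249, 288)]
w9 230 [(246, 298)]
w9 245 [(244, 302)]
w9 260 [(239, 305)]
w9 280 [(206, 218), (234, 312), (321, 326)]
w9 310 [(200, 264), (286, 311), (319, 359)]
w9 [186, 158, 132, 132, 129, 98, 100, 89, 62, 60, 56, 54, 48, 46, 42, 40, 37, 35, 34, 32, 31, 29, 29, 29, 26, 26, 28, 26, 34, 37, 36, 93, 99, 99, 100, 100, 100, 101, 101]
```

Call:
carry_out(
  commands=[
    [[0.04,0.02,0.11,0,0,0],[0.04,0.02,0.11,0,0,0],[0,0,0,0,0,0],[0,0,0,0,0,0],[0,0,0,0,0,0]],
  ],
)

```text
clock: 22.08
position: [0.5653, -0.2528, 0.1662]
ee_rot: [0.158, 0.98, -0.02, 0.121]
ft_force: [-0.1, -0.1, -1.4]
grip_width: 0.341
grasp_force: 81.3
```

```bash
python3 - <<'E'
from h import *
np.set_printoptions(precision=4,suppress=True)
p,R,o=now();print(p,o['clock'],o['ft_force'],o['torque'])
t,T=hang(9,.0,.0);print(t,R.T@(t-p)/.04)
sc,si=camera("scene"),camera("side");cv2.imwrite("pics/s10.png",sc[:,:,::-1]);cv2.imwrite("pics/d10.png",si[:,:,::-1])
E
```

```text
[ 0.5653 -0.2528  0.1662] 22.0833 [-0.1478 -0.0855 -1.4403] [ 0.178   0.3823 -0.0188]
[ 0.5654 -0.2527  0.1646] [0.0092 0.004  0.0378]
```

Call:
carry_out(
  commands=[
    [[0.01,0,0.04,0,0,0],[0,0,0,0,0,0],[0,0,0,0,0,0]],
  ],
)

```text
clock: 22.43
position: [0.5653, -0.2528, 0.1645]
ee_rot: [0.158, 0.98, -0.02, 0.121]
ft_force: [-0.4, -0.0, -2.2]
grip_width: 0.339
grasp_force: 81.3
```

Call:
carry_out(
  commands=[
    [[0.01,0,0.04,0,0,0],[0,0,0,0,0,0],[0,0,0,0,0,0]],
  ],
)

```text
clock: 22.68
position: [0.5657, -0.253, 0.1636]
ee_rot: [0.158, 0.98, -0.02, 0.122]
ft_force: [-3.3, 1.9, 6.2]
grip_width: 0.34
grasp_force: 82.4
```

Call:
carry_out(
  commands=[
    [[0.01,0,0.04,0,0,0],[0,0,0,0,0,0],[0,0,0,0,0,0]],
  ],
)

```text
clock: 22.93
position: [0.5663, -0.2533, 0.1628]
ee_rot: [0.158, 0.98, -0.02, 0.122]
ft_force: [-6.8, 2.8, 12.6]
grip_width: 0.34
grasp_force: 83.3
```

Contact occurs at z≈0.164, just where predicted, so the hook rests on the bar. I'll ease off 1 mm, release in step with the plunger, then back away.

Call:
carry_out(
  commands=[
    [[-0.01,0,-0.03,0,0,0],[0,0,0,0,0,0],[0,0,0,0,0,0]],
  ],
)

```text
clock: 23.18
position: [0.5658, -0.2532, 0.1631]
ee_rot: [0.158, 0.98, -0.02, 0.122]
ft_force: [-4.3, 1.0, 6.5]
grip_width: 0.339
grasp_force: 82.9
```

Call:
carry_out(
  commands=[
    [[0,0.03,0,0,0,0],[0,0.08,0,0,0,0],[0,0.08,0,0,0,0],[0,0.06,0,0,0,0],[0,0.02,0,0,0,0],[0,0,0,0,0,0]],
  ],
  hand=-0.2,
  force=20,
)

```text
clock: 23.68
position: [0.569, -0.242, 0.1623]
ee_rot: [0.158, 0.98, -0.02, 0.121]
ft_force: [-0.4, 0.2, -1.5]
grip_width: 0.601
grasp_force: 0.8
```

Call:
carry_out(
  commands=[
    [[0,0,0,0,0,0],[0,0,0,0,0,0],[0,0,0,0,0,0],[0,0,0,0,0,0],[0,0,0,0,0,0],[0,0,0,0,0,0]],
  ],
  hand=-1,
)

```text
clock: 24.18
position: [0.5689, -0.2427, 0.1625]
ee_rot: [0.158, 0.98, -0.02, 0.121]
ft_force: [0.4, 0.1, -0.4]
grip_width: 1.002
grasp_force: 0.0
```

```bash
python3 - <<'E'
from h import *
np.set_printoptions(precision=4,suppress=True)
p,R,o=now();print(p,o['clock'],o['ft_force'],o['grip_width'])
w=camera("wrist");cv2.imwrite("pics/w11.png",w[:,:,::-1])
g=w.max(2)
for r in (230,245,260,275,290,305): 
    x=np.where(g[r,150:410]<60)[0]+150; print(r,[ (int(q[0]),int(q[-1])) for q in np.split(x,np.where(np.diff(x)>3)[0]+1) if len(q)>3])
E
```

```text
[ 0.5689 -0.2427  0.1625] 24.1833 [ 0.3877  0.1362 -0.4244] 1.0016691591836182
230 [(218, 275)]
245 [(213, 280)]
260 [(209, 277)]
275 [(156, 167), (205, 278)]
290 [(150, 169), (201, 278)]
305 [(150, 171), (202, 236), (243, 278)]
```

Call:
carry_out(
  commands=[
    [[0.15,0,-0.04,0,0,0],[0.3,0,-0.08,0,0,0],[0.3,0,-0.08,0,0,0],[0.3,0,-0.08,0,0,0],[0.3,0,-0.08,0,0,0],[0.5,0,-0.12,0,0,0],[0.6,0,-0.3,0,0,0],[0.6,0,-0.6,0,0,0],[0,0,-0.8,0,0,0],[0,0,-0.8,0,0,0],[0,0,-0.8,0,0,0],[0,0,0,0,0,0],[0,0,0,0,0,0],[0,0,0,0,0,0]],
  ],
)

```text
clock: 25.4
position: [0.4266, -0.195, 0.276]
ee_rot: [0.158, 0.98, -0.019, 0.12]
ft_force: [-0.3, -0.0, -0.2]
grip_width: 1.002
grasp_force: 0.0
```

```bash
python3 - <<'E'
from h import *
np.set_printoptions(precision=3,suppress=True)
p,R,o=now();print(p,o['clock'],o['ft_force'],o['joint_pos'])
sc,si=camera("scene"),camera("side");cv2.imwrite("pics/s12.png",sc[:,:,::-1]);cv2.imwrite("pics/d12.png",si[:,:,::-1])
s,d=camera_params("scene"),camera_params("side");h=np.load("hang.npz")
S=scoop(0,float(h['yaw']),9);g=h['gap']-S@np.array([.026,0,.043])
for nm,v in (("hcent",(0,0,-.03)),("head",(.014,0,-.097)),("face",(0,.04,0))): X=g+S@np.array(v);print(nm,proj(s,X),proj(d,X))
# dark blobs near the rail gap and rack; and scene change against the start
for n,im,b in (("scene",sc,cv2.imread("pics/scene0.png")[:,:,::-1]),("side",si,cv2.imread("pics/side0.png")[:,:,::-1])):
    dm=(im.max(2)<45).astype(np.uint8);k,l,st,ce=cv2.connectedComponentsWithStats(dm)
    x0,y0,x1,y1=(150,170,450,270) if n=="scene" else (180,115,350,310)
    for i in range(1,k):
        if 40<st[i,4]<600 and x0<ce[i,0]<x1 and y0<ce[i,1]<y1: print(n,"dark",st[i],ce[i])
    df=cv2.morphologyEx((np.abs(cv2.GaussianBlur(im,(3,3),0).astype(int)-cv2.GaussianBlur(b,(3,3),0)).max(2)>35).astype(np.uint8),cv2.MORPH_OPEN,np.ones((3,3)))
    k,l,st,ce=cv2.connectedComponentsWithStats(df)
    for i in range(1,k):
        if st[i,4]>25: print(n,"chg",st[i])
E
```

```text
[ 0.427 -0.195  0.276] 25.4 [-0.288 -0.033 -0.221] [-0.613 -0.419  0.738  2.001  0.345  1.229  1.285]
hcent [209.666 228.837] [305.091 274.004]
head [211.386 249.12 ] [314.437 288.644]
face [223.931 221.699] [301.017 252.519]
scene dark [365 182  18  34 319] [374.019 197.361]
scene dark [336 202  20  34 332] [345.651 217.762]
scene dark [205 219  11  23 189] [209.741 230.958]
scene dark [322 233  33  37 167] [338.647 252.928]
scene chg [179   0  40  13 451]
scene chg [220   0   5  11  45]
scene chg [226   0   4  10  35]
scene chg [279   0  14   5  39]
scene chg [442   0  36  39 821]
scene chg [244  22  38  44 511]
scene chg [439  37  40  27 414]
scene chg [223  43  19  23 169]
scene chg [274  45   8  32 197]
scene chg [429  50   8  12  63]
scene chg [ 184   75   67   76 2626]
scene chg [ 279  117  152   35 3144]
scene chg [ 242  136   49   82 2245]
scene chg [395 155  19  39 427]
scene chg [405 198  17   9 105]
scene chg [202 219  18  40 524]
scene chg [228 220  14   8  95]
scene chg [247 221  12  12  95]
scene chg [280 222   7   7  42]
scene chg [211 259  31  10 222]
side dark [220 149  23  19 156] [231.365 157.833]
side dark [248 168  24  18 152] [260.02  176.092]
side dark [267 191  28  23 172] [276.802 201.663]
side dark [298 258  13  35 262] [304.065 274.344]
side chg [17  0  3 10 30]
side chg [33 24 27  9 97]
side chg [ 35  30  35  58 937]
side chg [ 0 45  8  8 54]
side chg [   0   74  189   82 6825]
side chg [188  89   9  14  84]
side chg [187 106  23  29 387]
side chg [  30  127   94   39 2262]
side chg [ 106  134  160  182 8539]
side chg [198 136  14  10  73]
side chg [214 141   7   5  32]
side chg [  74  153   65  121 4362]
side chg [  0 160  19  11 164]
side chg [   0  167   59   61 1809]
side chg [ 12 207   8  19  95]
side chg [   0  229   44   41 1165]
side chg [ 63 234   9  26  83]
side chg [297 256  19  54 464]
side chg [  8 273  34  20 372]
side chg [  0 285   6  11  48]
side chg [ 82 303  25  14 186]
```

```bash
python3 -c "
from workcell import hand_in
print(hand_in())"
```

```text
the job is handed in; nothing more can be done
None
```

The left scoop had the tired spring: about 20 mm in at 12 N, against about 11 mm for the middle and 7 mm for the right. It now hangs by its hook on the rail midway between ladle and skimmer, the other two scoops are in the rack within about a pixel of where they started, and the job was handed in at about 25.5 s.

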